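# Click the inspection lamp home and present a brass bush with its blind hole up

## Task

Slide the inspection lamp along its rail until the detent clicks and holds it at the stop block nearest the light box, and let go of it. Then pick up the eight-sided brass roller bush from the light box, work out which end has the blind hole, turn it so that the hole points straight up, and finish still holding it in the gripper, steady, with the mouth of the hole in the spot of the lamp's beam and clear of everything else, leaving the other things on the table where they are.

Things in the scene. Friction and masses are not known exactly. Their poses are not given: they have to be found in the camera images.
- lightbox: flat LED light box with a cracked white glass top, 260 x 300 mm, 20 mm high, fixed; origin at the centre of its underside, x and y along its sides. A low dark steel turntable for reels (130 mm across, 8 mm thick) sits on its far left part, centred at x +50, y +75 mm
- bush: eight-sided brass roller bush, 34 mm across flats, 56 mm long, about 0.25 to 0.5 kg, lying on one flat on the light box with two flats upright at its sides. Its x axis runs along its length and points out of the end with the blind hole (18 mm wide, 34 mm deep, dark inside); the other end is flat and closed. Origin: on its length's middle, at the flat it lies on at the start (z axis points from there through the bush)
- bush_middle (a point): centre of the bush, on its axis, 17 mm from every flat
- bush_mouth (a point): centre of the mouth of the blind hole, on the bush's axis, 28 mm from its centre
- rail: fixed aluminium rail on a steel foot, 260 mm long along its y axis, foot 60 mm wide, with a stop block at each end; origin at the centre of its underside. Its +y end is the one nearest the light box; its x axis points from the robot's side to the lamp's back. The black lamp carriage that rides on it counts as part of it
- lamp (a joint): slide of the lamp carriage along the rail's +y direction, 0 at the far right end, 0.12 m at the stop nearest the light box. Slides with about 1 N of drag; a sprung detent between about 0.108 and 0.119 needs some 3 to 7 N to pass and then snaps the carriage to 0.12 and holds it there; short of that it pushes the carriage back
- lamp_fin (a point): grip point of the aluminium fin on the robot's side of the lamp carriage: an upright plate 14 mm thick along the rail's y, 26 mm along its x, top 15 mm above this point (80 mm above the table), bare for 45 mm below its top; moves with the lamp, axes as the rail's
- lamp_lens (a point): centre of the front face of the lamp head (44 mm wide), which stands on a bent steel stalk behind the carriage, 58 mm along the rail's +x from the fin's grip point; the lamp's top is about 215 mm above the table. The beam leaves it towards the robot's side (the rail's -x), 30 degrees below level
- lamp_spot (a point): the spot of the lamp's beam, where the mouth of the hole is to be held: a point in the air 130 mm from the lens along the beam (113 mm along the rail's -x and 65 mm below the lens), about 111 mm above the table; moves with the lamp, axes as the rail's
- spool: bystander: matte aluminium spool, 84 mm across, 28 mm high, on the turntable; origin at its underside
- case: bystander: green plastic leader case, 72 x 92 x 30 mm, on the table in front of the rail; origin at its underside
- folder: bystander: flat bone folder with round ends, 142 x 22 x 5 mm, between the light box and the rail; origin at its underside
- weight: bystander: plain round brass splicing weight, 50 mm across, 22 mm high, behind the light box; origin at its underside
- loupe: bystander: black waisted loupe, 38 mm across, 30 mm high, on the light box's near left part; origin at its underside

How it is judged (in metres and radians):
On the way, in this order (a step that is already met when the one before it is completed fails the run):
1. the lamp sits clicked in its detent at the stop, let go, before the bush is lifted (value of joint lamp above 0.117 m and contact force between the fingers and rail below 0.2 N and height (world z) of bush_middle below 0.06 m), for 0.3 s.
2. the bush is lifted off the light box in the gripper (height (world z) of bush_middle above 0.065 m and contact force between the fingers and bush above 1 N and contact force between bush and lightbox below 0.2 N), for 0.2 s.
At the end, for the whole second after the job is handed in: the lamp is still clicked home (joint above 0.117 m) and touched by nothing; the bush is held by the fingers alone, at rest, its hole pointing up within 0.3 rad (17 degrees), the mouth of the hole within 35 mm of the lamp's spot (value of joint lamp above 0.117 m and angle between bush's own x axis and vertical below 0.3 rad and distance between bush_mouth and lamp_spot below 0.035 m and contact force between the fingers and bush above 1 N and contact force between each of bush, the arm, the fingers and rail below 0.2 N and contact force between bush and lightbox below 0.2 N and height (world z) of bush_middle above 0.04 m and linear speed of bush below 0.03 m/s); the arm keeps its last pose, push and grip.
It fails at once if the spool is pushed aside by more than 3 cm (distance of spool from where it was at the start of the episode above 0.03 m).
It fails at once if the case is pushed aside by more than 3 cm (distance of case from where it was at the start of the episode above 0.03 m).
It fails at once if the folder is pushed aside by more than 3 cm (distance of folder from where it was at the start of the episode above 0.03 m).
It fails at once if the weight is pushed aside by more than 3 cm (distance of weight from where it was at the start of the episode above 0.03 m).
It fails at once if the loupe is pushed aside by more than 3 cm (distance of loupe from where it was at the start of the episode above 0.03 m).
It also fails if it takes over 54 s, if anything falls off the work surface, if the arm or the gripper's body presses on something with over 40 N, if the wrist force passes 120 N, or if a joint passes its speed limit or range.

## Robot

A 6-joint arm with a two-finger parallel gripper is mounted at the origin on the work surface. World frame = base frame: x ahead of the robot, y to its left, z up, the work surface at z = 0. Lengths are in mm, angles in degrees, forces in N, time in s.
With the tool pointing down it reaches from about 300 to 850 mm from the base axis. Payload 4.2 kg.
Tool frame: the origin (TCP) lies at the very end of the fingers, on their centre line; the grasp point (between the pads) lies 19 mm behind it; z points along the fingers, y is the line along which they close (so a half turn about z gives the same grasp; the last joint's range is limited). The gripper opens to 91 mm and grips with 3 to 60 N. Pads are 32 mm wide; open, the fingers measure 118 mm over their backs; the gripper's body (76 mm by 178 mm) begins 60 mm behind the grasp point.
Start: joints at [-1.146, 18.312, 89.639, -0, 72.044, -1.146], TCP at [575.016, 0, 213.976] pointing down, gripper open.
Joint ranges: [-177.97, 177.97], [-48.28, 115.42], [12.27, 149.76], [-77.06, 257.06], [2.81, 150.46], [-146.56, 146.56]. Speed limits (degrees/s): [147.25, 147.25, 180, 180, 180, 180].

## Interface

Orientations are given as [roll, pitch, yaw] about the fixed x, y, z axes, in that order (R = Rz(yaw) Ry(pitch) Rx(roll)).
In Python, from workcell import env gives the robot as it stands.
- The arm moves only by the shell command python3 -m pendant 'ROWS' [FORCE]. ROWS is a JSON object of lists of equal length, an entry for each row: "translation": the shift along the tool's x, y, z in mm, a list of three; "roll": the turn about the tool's z in rad; "hand": the closure in counts, from 0 (fully open) to 255 (shut). In form: {"translation": [[dx, dy, dz], ...], "roll": [roll, ...], "hand": [hand, ...]}. A call has exactly 8 rows; each row shifts and turns the commanded pose from where the row before left it, along the tool's axes as they then stand; what a row does not reach is not made up. A row lasts 1/12 s, in which the tool goes at most 41.7 mm and 7.16 degrees, less where a joint would pass 70% of its speed; a pose out of reach is approached as far as the arm can. A call with a gripper value outside its range is refused whole. The fingers move at their own pace and stop on an object; FORCE is the grip in N (left out, the last holds). Time passes only in rows, so rows that do not move let the fingers close, or fill a call up. It gives the time, the measured TCP pose, the force, the opening and the grip force at its end, in the units of the state.
- env.state(): the state, without advancing time (a new reading comes with each control period).
- env.grab_frame(name): name is "scene" or "side" or "wrist"; returns a dict with "frame" (480x640x3 uint8, red, green, blue), "z_map" (480x640 float32, mm along the optical axis (not along the pixel's ray), 0 where there is no reading), "fx", "fy", "cx", "cy" (pixels), "pose" (4x4, takes a point from camera to world coordinates). Camera axes: x right, y down, z forward; pixel columns grow to the right and rows downward; lengths in mm; the calibration is good to about 2 mm. A picture is of the moment at which its call begins.
- env.job_done(): hands the job in; it is judged then, once.
Trained networks look in a picture, given as the dict that the camera call returned (one of the last four; its "shot" number tells which), for a name from the list of things; names that differ only in an ending like _2 or _b are one class to them, and where a whole thing is asked for, a point or a joint stands for the part that bears it (a point fixed in the world has none). Each returns a list of dicts, best first, with "score" (0 to 1); they miss things now and then, are a little off and sometimes report something else, mostly with a low value. They report only what shows in the picture. A call takes as long as a camera call.
- env.recognise(picture, label): "rect" ([centre column, centre row, width, height] in pixels, round what is visible of it).
- env.regions_of(picture, label): "pixels" (480x640 bool, what is visible of it) and "rect" ([centre column, centre row, width, height] in pixels, round what is visible of it).
The state is a dict: "time_s": time; "qpos": joint angles; "qvel": joint speeds; "effort": joint torques, N m; "ee_pos": TCP position; "ee_rot": TCP orientation; "force": force on the tool from outside, world axes, zero at the start; "torque": the same for the moment, N m; "gripper_width": finger opening in mm; "gripper_force": force on a finger pad.
Only numpy, scipy, OpenCV 4.12 (cv2) and the standard library are available. Lean on these libraries where they do the work, as an engineer would, in place of code of your own. Each camera call takes 0.05 s, during which the arm holds its last target. There are 200 camera calls.

## Working session

There is one attempt and no reset: what is moved stays moved. The work goes in short steps, Python scripts to look and compute and a shell command to move; the robot and the scene stay as the last step left them, time stands still between calls to the robot, and variables do not carry over. Pictures are saved under pics/ and viewed, at most 10 in all, crops included, and the job is handed in when it is done.

```bash
mkdir -p pics
cat > h.py <<'E'
import numpy as np, cv2
from workcell import env
def pts(f, m):
    v,u=np.nonzero(m&(f["z_map"]>0)); z=f["z_map"][v,u]
    p=np.stack([(u-f["cx"])*z/f["fx"],(v-f["cy"])*z/f["fy"],z,np.ones_like(z)])
    return (np.array(f["pose"])@p)[:3].T
def save(f,n,crop=None,s=1):
    im=f["frame"][...,::-1]
    if crop: im=im[crop[1]:crop[3],crop[0]:crop[2]]
    cv2.imwrite("pics/"+n,cv2.resize(im,None,fx=s,fy=s,interpolation=cv2.INTER_CUBIC))
def proj(f,p):
    q=np.linalg.inv(np.array(f["pose"]))@np.append(p,1); return f["fx"]*q[0]/q[2]+f["cx"],f["fy"]*q[1]/q[2]+f["cy"]
E
python3 - <<'E'
from h import *
for c in ["scene","side","wrist"]:
    f=env.grab_frame(c); save(f,c+"0.png"); print(c,np.round(f["pose"],2).tolist(),f["fx"])
    for n in ["lightbox","bush","rail","lamp_fin","lamp_lens","spool","case","folder","weight","loupe"]:
        r=env.regions_of(f,n)[:1]
        if r:
            p=pts(f,r[0]["pixels"])
            if len(p): print(c,n,round(r[0]["score"],2),np.round(r[0]["rect"]),"med",np.median(p,0).round(),"p2",np.percentile(p,2,0).round(),"p98",np.percentile(p,98,0).round())
E
```

```text
scene [[-0.77, 0.53, -0.35, 956.41], [0.64, 0.64, -0.43, 426.26], [-0.01, -0.56, -0.83, 1012.52], [0.0, 0.0, 0.0, 1.0]] 567.415377561259
scene lightbox 0.57 [408. 321. 201. 189.] med [507. 161.  19.] p2 [366.  14.   5.] p98 [630. 312.  29.]
scene bush 0.83 [393. 278.  29.  28.] med [481. 101.  49.] p2 [448.  75.  21.] p98 [503. 122.  56.]
scene rail 0.81 [252. 199.  85. 120.] med [ 594. -252.   21.] p2 [ 529. -361.   -1.] p98 [ 629. -107.  201.]
scene lamp_fin 0.97 [237. 180.  58.  76.] med [ 593. -263.   52.] p2 [ 526. -296.   11.] p98 [ 632. -240.  204.]
scene lamp_lens 0.94 [239. 176.  56.  72.] med [ 593. -263.   54.] p2 [ 526. -296.   18.] p98 [ 631. -240.  204.]
scene spool 0.75 [423. 353.  54.  49.] med [541. 248.  55.] p2 [499. 208.  28.] p98 [575. 285.  58.]
scene case 0.74 [291. 136.  21.  33.] med [ 377. -353.   28.] p2 [ 336. -380.    7.] p98 [ 393. -305.   32.]
scene folder 0.69 [362. 205.  47.  43.] med [377. -93.   4.] p2 [ 312. -109.   -1.] p98 [447. -80.   8.]
scene weight 0.69 [258. 346.  28.  30.] med [757.  30.  20.] p2 [732.   4.  -1.] p98 [779.  50.  25.]
scene 
[... 1542 characters left out ...]
478.  95.  52.] p2 [450.  70.  28.] p98 [504. 121.  56.]
wrist rail 0.75 [316. 363.  89. 129.] med [ 588. -154.   20.] p2 [ 531. -258.    3.] p98 [ 623. -105.   41.]
wrist lamp_fin 0.56 [309. 413.  74.  31.] med [ 547. -251.   30.] p2 [ 519. -276.    0.] p98 [ 610. -238.   40.]
wrist lamp_lens 0.78 [309. 414.  73.  29.] med [ 547. -251.   32.] p2 [ 525. -260.   14.] p98 [ 609. -238.   40.]
wrist spool 0.27 [492. 188.  57.  52.] med [752.  28.  23.] p2 [732.   5.   5.] p98 [778.  50.  24.]
wrist folder 0.88 [144. 290. 115.  28.] med [371. -94.   5.] p2 [ 312. -107.    3.] p98 [435. -81.   7.]
wrist weight 0.87 [490. 187.  56.  51.] med [752.  28.  23.] p2 [732.   5.   4.] p98 [778.  50.  24.]
```

View pics/scene0.png

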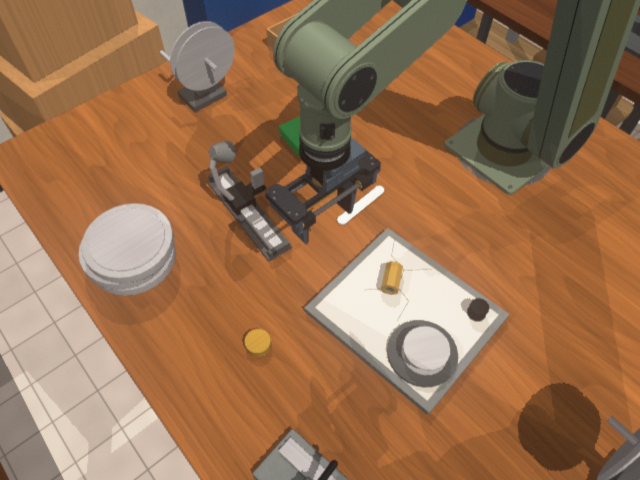

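View pics/side0.png

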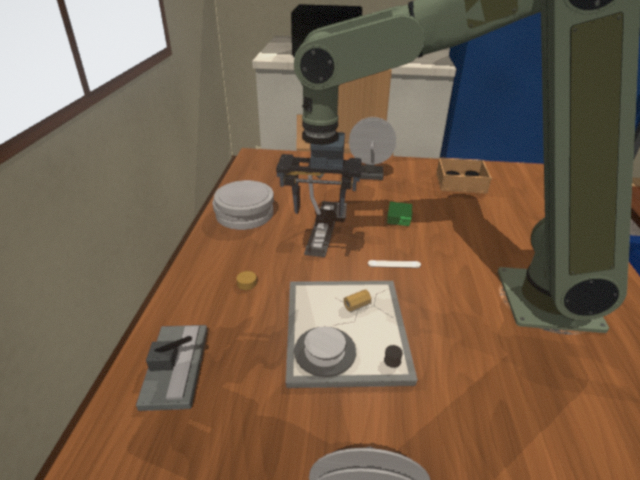

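Run:
```python
from h import *
S=[]
for c in ["scene","side","wrist"]:
    f=env.grab_frame(c)
    b=env.regions_of(f,"bush")[0]; p=pts(f,b["pixels"]); q=p[(p[:,2]>52)]
    (cx,cy),wh,a=cv2.minAreaRect(q[:,:2].astype(np.float32)); print(c,"bush top z",np.median(q[:,2]).round(1),"rect",cx.round(1),cy.round(1),np.round(wh,1),round(a,1))
    d=np.linalg.svd(q[:,:2]-q[:,:2].mean(0),full_matrices=0)[2][0]; print("  pca ang",np.degrees(np.arctan2(d[1],d[0])).round(1))
    r=b["rect"]; u,v=int(r[0]),int(r[1])
    save(f,c+"b.png",(max(u-40,0),max(v-35,0),u+40,v+35),5 if c!="wrist" else 5)
    m=np.zeros((480,640),bool)
    r=[x for n in("rail","lamp_fin") for x in env.regions_of(f,n)[:1] if x["score"]>.5]
    for x in r: m|=x["pixels"]
    p=pts(f,m); S.append(p)
    t=p[(p[:,2]>60)&(p[:,2]<83)]; 
    if len(t):
        for z0 in range(60,83,4):
            t2=t[(t[:,2]>=z0)&(t[:,2]<z0+4)]
            if len(t2): print("  fin z",z0,len(t2),np.percentile(t2,[5,50,95],axis=0).round(1).tolist())
    low=p[p[:,2]<26]; (cx,cy),wh,a=cv2.minAreaRect(low[:,:2].astype(np.float32)); print("  foot",round(cx,1),round(cy,1),np.round(wh,1),round(a,1))
    l=env.regions_of(f,"lightbox")
    if l:
        w=pts(f,l[0]["pixels"]); w=w[(w[:,2]>15)&(w[:,2]<24)]; (cx,cy),wh,a=cv2.minAreaRect(w[:,:2].astype(np.float32)); print("  box",round(cx,1),round(cy,1),np.round(wh,1),round(a,1))
    for h in [p[p[:,2]>150]]:
        if len(h): print("  head",len(h),np.percentile(h,[2,50,98],axis=0).round(1).tolist())
ims=[cv2.imread(f"pics/{c}b.png") for c in["scene","side","wrist"]]
cv2.imwrite("pics/b0.png",cv2.resize(np.hstack([cv2.resize(i,(400,350)) for i in ims]),(798,233)))
```

```text
Traceback (most recent call last):
AttributeError: 'float' object has no attribute 'round'
```

```bash
cat > m.py <<'E'
from h import *
for c in ["scene","side","wrist"]:
    f=env.grab_frame(c)
    b=env.regions_of(f,"bush")[0]; p=pts(f,b["pixels"]); q=p[(p[:,2]>52)]
    (cx,cy),wh,a=cv2.minAreaRect(q[:,:2].astype(np.float32)); print(c,"bush top z",np.median(q[:,2]).round(1),"rect",round(cx,1),round(cy,1),np.round(wh,1),round(a,1))
    d=np.linalg.svd(q[:,:2]-q[:,:2].mean(0),full_matrices=0)[2][0]; print("  pca ang",np.degrees(np.arctan2(d[1],d[0])).round(1))
    r=b["rect"]; u,v=int(r[0]),int(r[1])
    save(f,c+"b.png",(max(u-40,0),max(v-35,0),u+40,v+35),5)
    m=np.zeros((480,640),bool)
    r=[x for n in("rail","lamp_fin") for x in env.regions_of(f,n)[:1] if x["score"]>.5]
    for x in r: m|=x["pixels"]
    p=pts(f,m)
    for z0 in range(60,84,4):
        t2=p[(p[:,2]>=z0)&(p[:,2]<z0+4)]
        if len(t2): print("  fin z",z0,len(t2),np.percentile(t2,[5,50,95],axis=0).round(1).tolist())
    low=p[p[:,2]<26]; (cx,cy),wh,a=cv2.minAreaRect(low[:,:2].astype(np.float32)); print("  foot",round(cx,1),round(cy,1),np.round(wh,1),round(a,1))
    l=env.regions_of(f,"lightbox")
    if l:
        w=pts(f,l[0]["pixels"]); w=w[(w[:,2]>15)&(w[:,2]<24)]; (cx,cy),wh,a=cv2.minAreaRect(w[:,:2].astype(np.float32)); print("  box",round(cx,1),round(cy,1),np.round(wh,1),round(a,1))
    h=p[p[:,2]>150]
    if len(h): print("  head",len(h),np.percentile(h,[2,50,98],axis=0).round(1).tolist())
ims=[cv2.imread(f"pics/{c}b.png") for c in["scene","side","wrist"]]
cv2.imwrite("pics/b0.png",cv2.resize(np.hstack([cv2.resize(i,(400,350)) for i in ims]),(798,233)))
E
python3 m.py
```

```text
scene bush top z 53.5 rect 475.2 95.3 [56.3 21.2] 36.6
  pca ang 36.1
  fin z 60 23 [[523.4, -270.0, 60.5], [543.7, -261.7, 62.1], [616.2, -258.2, 63.8]]
  fin z 64 20 [[526.3, -268.3, 64.4], [540.6, -261.1, 65.6], [615.9, -257.6, 67.6]]
  fin z 68 21 [[527.3, -269.9, 68.5], [544.1, -262.0, 70.7], [618.7, -258.5, 71.8]]
  fin z 72 27 [[524.3, -271.1, 72.2], [540.3, -262.1, 73.8], [620.4, -257.8, 75.7]]
  fin z 76 58 [[522.6, -271.5, 76.3], [536.1, -265.9, 78.4], [618.0, -259.5, 79.6]]
  fin z 80 17 [[525.5, -271.1, 80.4], [539.4, -265.5, 81.3], [621.7, -261.5, 83.5]]
  foot 552.0 -267.5 [331.1 125.6] 84.7
  box 495.1 160.3 [263.7 300.8] 7.3
  head 540 [[581.4, -282.2, 155.4], [608.8, -263.7, 192.7], [633.0, -250.1, 205.2]]
side bush top z 53.5 rect 471.6 99.8 [56.5 19.4] 33.9
  pca ang 34.6
  fin z 60 14 [[519.6, -270.0, 60.2], [573.4, -262.4, 61.4], [612.3, -255.0, 63.1]]
  fin z 64 8 [[520.2, -269.6, 64.9], [608.0, -266.3, 66.1], [616.0, -260.1, 67.6]]
  fin z 68 9 [[519.3, -267.5, 68.4], [541.6, -257.7, 69.2], [615.7, -254.1, 71.7]]
  fin z 72 10 [[519.6, -269.8, 72.4], [609.5, -262.9, 73.7], [616.1, -256.4, 75.0]]
  fin z 76 7 [[527.6, -274.0, 76.3], [611.5, -268.6, 77.2], [618.3, -258.6, 79.8]]
  fin z 80 6 [[614.4, -271.5, 80.2], [616.8, -267.3, 81.6], [622.6, -263.6, 82.2]]
  foot 583.3 -301.5 [100. 404.] 2.8
  box 493.6 162.3 [260.7 304.1] 7.2
  head 29 [[520.9, -271.1, 153.5], [598.9, -251.7, 167.2], [629.0, 19.2, 218.4]]
wrist bush top z 54.3 rect 475.2 95.9 [55.6 21.6] 36.2
  pca ang -144.2
  foot 578.8 -183.7 [158.9  86. ] 84.5
  box 503.0 109.9 [260.8 197.1] 7.2
  head 5 [[572.1, 22.7, 317.9], [573.5, 23.5, 318.9], [574.0, 24.0, 322.9]]
```

View pics/b0.png

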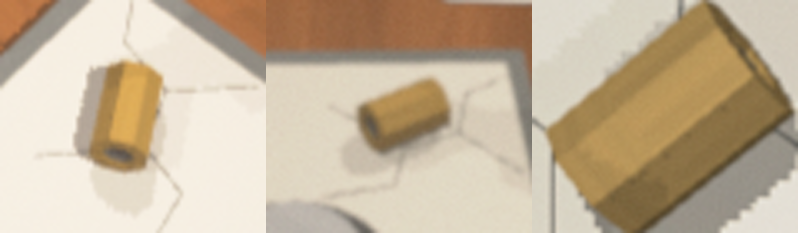

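Run:
```python
from h import *
s=env.state(); print({k:s[k] for k in("time_s","ee_pos","ee_rot","force","gripper_width")})
for c in ["scene","wrist","side"]:
    f=env.grab_frame(c); r=env.regions_of(f,"rail")[0]["pixels"]; p=pts(f,r)
    q=p[(p[:,2]>14)&(p[:,2]<60)&(p[:,1]>-225)&(p[:,1]<-90)]
    print(c,"zhist",np.histogram(q[:,2],bins=range(14,62,4))[0])
    for y in range(-220,-90,20):
        t=q[(abs(q[:,1]-y)<10)]
        if len(t)>5: print("  y",y,np.percentile(t[:,0],[3,50,97]).round(1),np.percentile(t[:,2],[50,97]).round(1))
    print("  ymax",np.percentile(p[p[:,2]>8][:,1],[1,99]).round(1))
```

```text
{'time_s': 2.5, 'ee_pos': array([ 5.75019464e+02, -1.44576711e-02,  2.13963180e+02]), 'ee_rot': array([ 1.79995847e+02, -2.15816969e-04,  8.99968123e+01]), 'force': array([-0.51775146,  0.10618261,  0.76130152]), 'gripper_width': 91.25090730636038}
scene zhist [259 340 120  23   0   0   0   0   0   0   0]
  y -220 [573.7 587.8 602.7] [18.4 21.5]
  y -200 [575.6 590.2 603.5] [19.2 24.9]
  y -180 [576.8 591.7 605.2] [18.4 21.8]
  y -160 [578.3 593.9 607.3] [18.7 22.5]
  y -140 [580.  593.6 608.9] [18.2 22.1]
  y -120 [574.7 598.7 620.8] [22.9 27.5]
  y -100 [572.6 593.9 618.8] [21.6 27.3]
  ymax [-361.6 -106.7]
wrist zhist [  85 1054  240  337    0    0    0    0    0    0    0]
  y -220 [574.6 588.  602.5] [20.7 22.1]
  y -200 [575.8 589.1 603.5] [21.3 25.5]
  y -160 [579.9 596.7 607.7] [20.5 21.2]
  y -140 [580.4 594.3 609. ] [20.8 22. ]
  y -120 [575.8 597.5 620.2] [25.8 27.9]
  y -100 [573.6 594.7 620.7] [23.3 27.7]
  ymax [-259.5 -105.1]
side zhist [ 71 176  52  17   0   0   0   0   0   0   0]
  y -220 [570.4 584.4 599. ] [18.9 21.5]
  y -200 [572.  585.7 600.1] [19.8 24.2]
  y -180 [573.7 587.5 601.8] [19.4 22.5]
  y -160 [574.6 588.  602.3] [18.9 21.8]
  y -140 [577.3 592.2 605.5] [18.9 21.5]
  y -120 [569.1 591.4 613.8] [23.1 26.5]
  y -100 [571.1 593.3 618.1] [21.6 27.9]
  ymax [-360.  -102.6]
```

```bash
python3 -m pendant '{"translation":[[-24,0,0],[-24,0,0],[0,38,0],[0,38,0],[0,38,0],[0,38,0],[0,38,0],[0,38,0]],"roll":[0,0,0,0,0,0,0,0],"hand":[0,0,0,0,0,0,0,0]}' 20
```

```text
time_s: 3.47
ee_pos: [804.5, -48.0, 213.9]
ee_rot: [180.0, -0.0, 90.0]
force: [1.5, -0.2, 0.8]
gripper_width: 91.4
gripper_force: 0.0
```

```bash
python3 -m pendant '{"translation":[[0,-39.5,0],[0,-39.5,0],[0,-39.5,0],[0,-39.5,0],[0,-39.5,0],[0,-39.5,0],[0,-39.5,0],[0,0,0]],"roll":[0,0,0,0,0,0,0,-0.124],"hand":[0,0,0,0,0,0,0,0]}' 20
python3 -m pendant '{"translation":[[0,0,0],[0,0,0],[0,0,0],[0,0,0],[0,0,0],[0,0,0],[0,0,0],[0,0,0]],"roll":[-0.124,-0.124,-0.124,-0.124,-0.124,-0.124,-0.124,-0.124],"hand":[0,0,0,0,0,0,0,0]}'
python3 -m pendant '{"translation":[[0,0,0],[0,0,0],[0,0,0],[0,-39,0],[0,-39,0],[0,-39,0],[0,-39,0],[0,0,0]],"roll":[-0.124,-0.124,-0.124,0,0,0,0,0],"hand":[0,0,0,100,100,100,100,100]}'
```

```text
time_s: 4.13
ee_pos: [517.4, -47.5, 212.9]
ee_rot: [-179.5, -0.1, 97.2]
force: [-0.3, 0.4, 1.0]
gripper_width: 91.4
gripper_force: 0.0
time_s: 4.8
ee_pos: [526.5, -48.0, 214.0]
ee_rot: [180.0, 0.0, 154.3]
force: [0.6, -0.4, -0.8]
gripper_width: 91.4
gripper_force: 0.0
time_s: 5.47
ee_pos: [513.1, -209.6, 213.9]
ee_rot: [-179.8, 0.0, 175.0]
force: [0.0, -0.3, -0.0]
gripper_width: 61.0
gripper_force: 0.0
```

Run:
```python
from h import *
for c in["wrist","scene"]:
    f=env.grab_frame(c)
    for n in("rail","lamp_fin"):
        r=env.regions_of(f,n)
        if not r: continue
        p=pts(f,r[0]["pixels"]); t=p[(p[:,2]>66)&(p[:,2]<90)&(p[:,0]<570)]
        print(c,n,round(r[0]["score"],2),len(t)); 
        if len(t): print(np.percentile(t,[3,50,97],axis=0).round(1).tolist(), cv2.minAreaRect(t[:,:2].astype(np.float32)))
        t=p[(p[:,2]>120)&(p[:,2]<230)]
        if len(t): print(" head",np.percentile(t,[3,50,97],axis=0).round(1).tolist())
    if c=="wrist": save(f,"w1.png")
```

```text
wrist rail 0.76 520
[[520.5, -272.0, 67.9], [531.4, -264.5, 80.3], [544.9, -258.4, 81.9]] ((533.0037841796875, -265.80169677734375), (14.204780578613281, 25.73065948486328), 85.57376098632812)
 head [[580.7, -271.9, 171.0], [589.4, -257.9, 193.6], [600.0, -249.7, 203.1]]
wrist lamp_fin 0.78 525
[[520.5, -272.0, 67.9], [531.4, -264.6, 80.3], [544.9, -258.4, 81.9]] ((533.0037841796875, -265.80169677734375), (14.204780578613281, 25.73065948486328), 85.57376098632812)
 head [[579.9, -273.9, 167.5], [589.7, -258.1, 194.1], [601.3, -249.1, 205.3]]
scene rail 0.88 96
[[523.3, -272.1, 67.0], [535.2, -262.2, 77.1], [547.0, -257.9, 81.0]] ((535.0843505859375, -265.4493408203125), (16.536136627197266, 26.00337028503418), 87.67102813720703)
 head [[583.2, -280.5, 129.8], [611.4, -265.3, 191.4], [632.7, -250.4, 204.4]]
scene lamp_fin 0.86 103
[[523.1, -272.9, 67.0], [535.5, -263.0, 77.2], [546.9, -258.0, 80.9]] ((534.7440185546875, -265.1344909667969), (16.520612716674805, 26.664615631103516), 80.53516387939453)
 head [[583.2, -280.7, 130.3], [611.2, -265.4, 191.2], [632.9, -250.4, 204.3]]
```

View pics/w1.png

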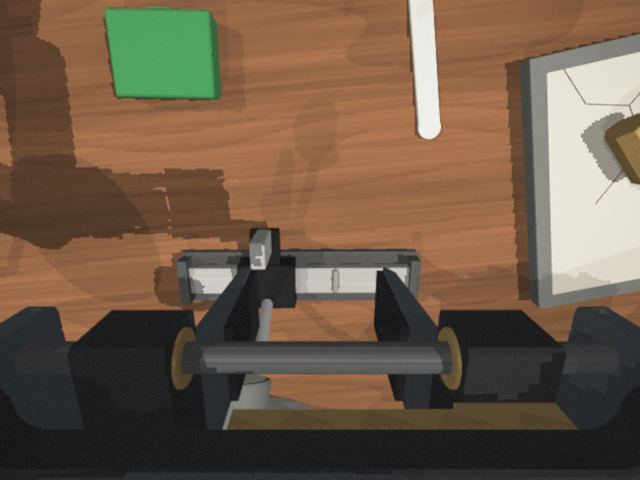

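```bash
python3 -m pendant '{"translation":[[-10.4,-27.2,0],[-10.4,-27.2,0],[0,0,0],[0,0,36],[0,0,36],[0,0,36],[0,0,36],[0,0,18]],"roll":[0,0,0,0,0,0,0,0],"hand":[110,110,110,110,110,110,110,110]}'
python3 -m pendant '{"translation":[[0,0,0],[0,15,0],[0,15,0],[0,15,0],[0,15,0],[0,15,0],[0,12,0],[0,0,0]],"roll":[0,0,0,0,0,0,0,0],"hand":[110,110,110,110,110,110,110,110]}'
```

```text
time_s: 6.43
ee_pos: [527.6, -256.5, 48.0]
ee_rot: [179.8, -0.4, 175.4]
force: [0.4, 0.4, -1.0]
gripper_width: 51.8
gripper_force: 0.0
time_s: 7.1
ee_pos: [537.7, -169.8, 53.3]
ee_rot: [180.0, 0.1, 175.4]
force: [0.2, -0.5, -0.5]
gripper_width: 51.7
gripper_force: 0.0
```

```bash
python3 -m pendant '{"translation":[[0,2,0],[0,2,0],[0,2,0],[0,2,0],[0,1,0],[0,1,0],[0,0,0],[0,0,0]],"roll":[0,0,0,0,0,0,0,0],"hand":[110,110,110,110,110,110,110,110]}'
python3 - <<'E'
from h import *
f=env.grab_frame("wrist"); r=env.regions_of(f,"lamp_fin")[0]; p=pts(f,r["pixels"]); t=p[(p[:,2]>66)&(p[:,2]<90)&(p[:,0]<570)]
print(len(t),cv2.minAreaRect(t[:,:2].astype(np.float32)),env.state()["force"])
E
```

```text
time_s: 7.77
ee_pos: [537.6, -167.8, 52.3]
ee_rot: [-179.5, 0.1, 175.3]
force: [-2.5, -15.0, 0.5]
gripper_width: 51.6
gripper_force: 8.2
1555 ((538.29541015625, -187.36431884765625), (14.12462329864502, 23.863487243652344), 85.22940826416016) [ -2.56062642 -16.65544827   0.02351114]
```

```bash
python3 -m pendant '{"translation":[[0,-10,0],[0,-10,0],[0,-10,0],[0,0,0],[0,0,0],[0,0,0],[0,0,0],[0,0,0]],"roll":[0,0,0,0,0,0,0,0],"hand":[60,60,60,60,60,60,60,60]}'
python3 - <<'E'
from h import *
f=env.grab_frame("wrist"); r=env.regions_of(f,"lamp_fin")[0]; p=pts(f,r["pixels"]); t=p[(p[:,2]>66)&(p[:,2]<90)&(p[:,0]<570)]
print(len(t),cv2.minAreaRect(t[:,:2].astype(np.float32)),env.state()["force"])
save(f,"w2.png")
E
```

```text
time_s: 8.53
ee_pos: [535.4, -192.1, 51.9]
ee_rot: [180.0, -0.0, 175.3]
force: [-0.2, -0.0, 0.1]
gripper_width: 69.8
gripper_force: 0.0
1442 ((535.5737915039062, -187.1903076171875), (14.074397087097168, 18.20245933532715), 85.30429077148438) [ 0.82630415 -0.52757862 -0.09896833]
```

View pics/w2.png

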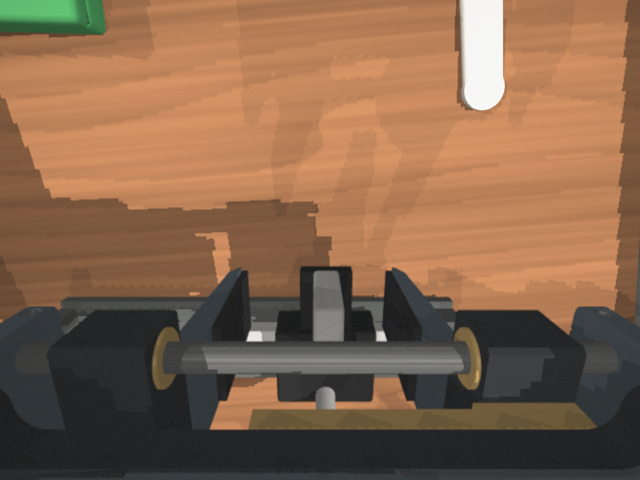

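```bash
python3 -m pendant '{"translation":[[0,0,30],[0,0,-30],[0,0,-40],[0,0,-40],[0,0,-40],[0,0,-40],[0,20,-20],[0,40,0]],"roll":[0,0,0,0,0,0,0,0],"hand":[0,0,0,0,0,0,0,0]}' >/dev/null
python3 - <<'E'
from h import *
print(env.state()["ee_pos"])
fs=[]
for c,cr in [("scene",(180,120,310,270)),("side",(270,150,400,300))]:
    f=env.grab_frame(c); save(f,"x.png",cr,3); fs.append(cv2.imread("pics/x.png"))
cv2.imwrite("pics/lamp1.png",np.hstack(fs))
f=env.grab_frame("scene"); p=pts(f,env.regions_of(f,"rail")[0]["pixels"])
u=np.array([.08,.997]); v=np.array([.997,-.08]); L=p[:,:2]-[588,-233]
for y in range(-130,131,8):
    t=abs(L@u-y)<4
    if t.sum()>3: print(y,t.sum(),"z",np.percentile(p[t,2],[50,97]).round(),"x",np.percentile((L@v)[t],[3,97]).round())
E
```

```text
[ 543.33652292 -135.75014962  237.99750013]
-130 73 z [24. 27.] x [-32.  27.]
-122 121 z [19. 27.] x [-25.  27.]
-114 58 z [17. 22.] x [-15.  28.]
-106 60 z [17. 21.] x [-13.  28.]
-98 60 z [16. 22.] x [-11.  28.]
-90 49 z [15. 22.] x [-9. 29.]
-82 53 z [14. 23.] x [-6. 28.]
-74 48 z [ 8. 20.] x [-65.  28.]
-66 65 z [ 7. 20.] x [-56.  28.]
-58 57 z [ 8. 22.] x [-30.  28.]
-50 59 z [ 8. 20.] x [-30.  28.]
-42 51 z [ 7. 21.] x [-29.  28.]
-34 63 z [ 9. 22.] x [-29.  28.]
-26 57 z [10. 22.] x [-31.  28.]
-18 57 z [16. 21.] x [-30.  28.]
-10 61 z [17. 22.] x [-29.  28.]
-2 37 z [17. 22.] x [-15.  28.]
6 14 z [ 6. 10.] x [-16.  29.]
14 62 z [34. 40.] x [-22.  29.]
22 73 z [35. 40.] x [-25.  28.]
30 133 z [ 37. 203.] x [-38.  40.]
38 248 z [ 78. 205.] x [-58.  48.]
46 637 z [ 77. 203.] x [-61.  47.]
54 345 z [166. 201.] x [-57.  38.]
62 184 z [170. 192.] x [-22.  28.]
70 222 z [26. 39.] x [-26.  26.]
78 91 z [16. 21.] x [-28.  27.]
86 85 z [14. 22.] x [-27.  27.]
94 92 z [15. 21.] x [-28.  28.]
102 84 z [15. 21.] x [-28.  27.]
110 55 z [18. 23.] x [-15.  29.]
118 84 z [24. 28.] x [-24.  29.]
126 183 z [15. 27.] x [-25.  26.]
```

View pics/lamp1.png

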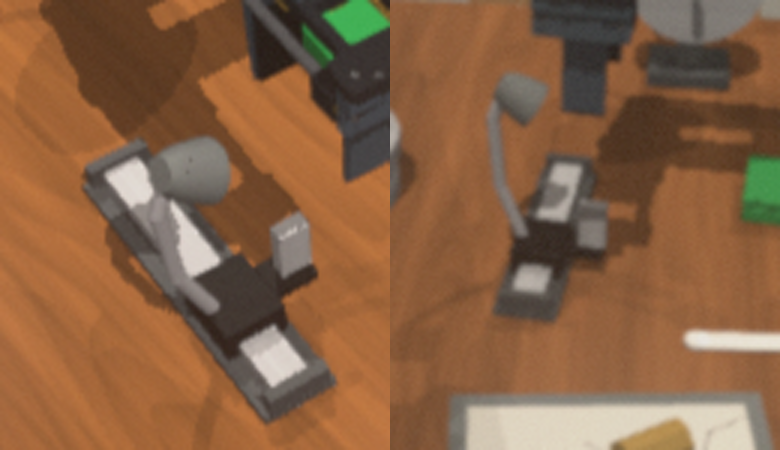

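```bash
python3 -m pendant '{"translation":[[0,-10,0],[0,-30,0],[0,0,0],[0,0,0],[0,0,0],[0,0,0],[0,0,0],[0,0,0]],"roll":[0,0,0,0,0,0,0,0],"hand":[60,60,60,60,60,60,60,60]}'
```

```text
time_s: 10.17
ee_pos: [537.0, -172.4, 231.9]
ee_rot: [180.0, -0.0, 175.3]
force: [0.3, 0.6, -0.1]
gripper_width: 69.9
gripper_force: 0.0
```

```bash
python3 -m pendant '{"translation":[[3,-15,0],[0,0,0],[0,0,36],[0,0,36],[0,0,36],[0,0,36],[0,0,36],[0,0,0]],"roll":[0,0,0,0,0,0,0,0],"hand":[60,60,60,60,60,60,60,60]}' 15
python3 -m pendant '{"translation":[[0,0,0],[0,0,0],[0,0,0],[0,0,0],[0,0,0],[0,0,0],[0,0,0],[0,0,0]],"roll":[0,0,0,0,0,0,0,0],"hand":[150,200,255,255,255,255,255,255]}' 15
```

```text
time_s: 10.83
ee_pos: [528.0, -184.9, 45.7]
ee_rot: [179.8, -0.8, 175.3]
force: [-1.1, 0.2, -1.0]
gripper_width: 69.8
gripper_force: 0.0
time_s: 11.5
ee_pos: [532.9, -187.4, 52.3]
ee_rot: [-180.0, 0.0, 175.3]
force: [-0.3, -0.2, 0.7]
gripper_width: 18.9
gripper_force: 0.0
```

```bash
python3 -m pendant '{"translation":[[0,2,0],[0,2,0],[0,2,0],[0,2,0],[0,2,0],[0,2,0],[0,0,0],[0,0,0]],"roll":[0,0,0,0,0,0,0,0],"hand":[255,255,255,255,255,255,255,255]}' 30
```

```text
time_s: 12.17
ee_pos: [533.0, -186.4, 52.1]
ee_rot: [-178.9, 0.1, 175.6]
force: [-7.2, -36.3, -4.9]
gripper_width: 14.2
gripper_force: 30.1
```

```bash
python3 -m pendant '{"translation":[[0,-6,0],[0,-6,0],[0,0,0],[0,0,0],[0,0,0],[0,0,0],[0,0,0],[0,0,0]],"roll":[0,0,0,0,0,0,0,0],"hand":[255,255,255,255,255,255,255,255]}' 15
python3 -m pendant '{"translation":[[0,-0.8,0],[0,0,0],[0,0,0],[0,0,0],[0,0,0],[0,0,0],[0,0,0],[0,0,0]],"roll":[0,0,0,0,0,0,0,0],"hand":[255,255,255,255,255,255,255,255]}' 15
```

```text
time_s: 12.83
ee_pos: [532.8, -187.0, 52.0]
ee_rot: [180.0, 0.0, 175.3]
force: [-1.0, 2.8, 0.8]
gripper_width: 13.8
gripper_force: 15.0
time_s: 13.5
ee_pos: [532.8, -187.1, 51.9]
ee_rot: [179.9, -0.0, 175.2]
force: [0.9, 5.9, 0.3]
gripper_width: 14.5
gripper_force: 15.0
```

```bash
python3 -m pendant '{"translation":[[0,0.8,0],[0,0,0],[0,0,0],[0,0,0],[0,0,0],[0,0,0],[0,0,0],[0,0,0]],"roll":[0,0,0,0,0,0,0,0],"hand":[150,120,60,60,60,60,60,60]}' 15
python3 -m pendant '{"translation":[[0,0,-35],[0,0,-35],[0,0,-35],[10,40,0],[10,40,0],[10,40,0],[10,40,0],[0,40,0]],"roll":[0,0,0,0,0,0,0,0],"hand":[60,60,60,60,60,60,60,60]}' 15
python3 -m pendant '{"translation":[[0,0,0],[0,0,0],[0,0,0],[0,0,0],[0,0,0],[0,0,0],[0,0,0],[0,0,0]],"roll":[-0.118,-0.118,-0.118,-0.118,-0.118,-0.118,0,0],"hand":[60,60,60,60,60,60,60,60]}' 15
```

```text
time_s: 14.17
ee_pos: [532.8, -187.5, 52.0]
ee_rot: [-180.0, 0.0, 175.3]
force: [0.0, -0.1, -0.4]
gripper_width: 64.3
gripper_force: 0.0
time_s: 14.83
ee_pos: [507.3, 16.8, 157.1]
ee_rot: [-180.0, -0.1, 175.2]
force: [0.4, 0.1, -0.5]
gripper_width: 69.8
gripper_force: 0.0
time_s: 15.5
ee_pos: [509.5, 15.2, 157.0]
ee_rot: [-180.0, 0.0, -144.4]
force: [-0.2, 0.1, 0.0]
gripper_width: 69.3
gripper_force: 0.0
```

Run:
```python
from h import *
for c in ["wrist","scene"]:
    f=env.grab_frame(c)
    b=env.regions_of(f,"bush")
    if b:
        p=pts(f,b[0]["pixels"]); q=p[p[:,2]>51]; print(c,round(b[0]["score"],2),np.median(q[:,2]),cv2.minAreaRect(q[:,:2].astype(np.float32)))
    r=env.regions_of(f,"lamp_fin")
    if r:
        p=pts(f,r[0]["pixels"]); t=p[(p[:,2]>66)&(p[:,2]<90)&(p[:,0]<570)&(p[:,1]<-100)]
        if len(t)>5: print(c,"fin",len(t),cv2.minAreaRect(t[:,:2].astype(np.float32)))
        t=p[(p[:,2]>140)&(p[:,2]<230)]; 
        if len(t)>5: print(" head",np.percentile(t,[3,50,97],axis=0).round(1).tolist())
s=env.state(); g=np.array([476,97])+26*np.array([.81,.586])-s["ee_pos"][:2]
print("to grip: tool",g@[-.813,-.582],g@[-.582,.813],s["ee_pos"])
```

```text
wrist 0.95 54.20328995541098 ((466.0390625, 84.12994384765625), (84.40332794189453, 40.75413513183594), 70.900634765625)
wrist fin 1424 ((539.5866088867188, -187.22998046875), (14.877254486083984, 26.429664611816406), 86.00206756591797)
scene 0.79 52.84381510366268 ((473.4287414550781, 96.22100830078125), (58.53993225097656, 22.78944969177246), 36.866268157958984)
to grip: tool -46.40605894593401 86.1320545241717 [509.464538    15.17251488 156.95614536]
```

```bash
python3 -m pendant '{"translation":[[-15,28.8,0],[-15,28.8,0],[-15,28.8,0],[0,0,0],[0,0,35],[0,0,35],[0,0,35],[0,0,25]],"roll":[0,0,0,0,0,0,0,0],"hand":[60,60,60,60,60,60,60,60]}' 5
python3 -m pendant '{"translation":[[0,0,0],[0,0,0],[0,0,0],[0,0,0],[0,0,0],[0,0,0],[0,0,0],[0,0,0]],"roll":[0,0,0,0,0,0,0,0],"hand":[100,150,255,255,255,255,255,255]}' 5
```

```text
time_s: 16.47
ee_pos: [494.2, 111.1, 24.7]
ee_rot: [180.0, -0.1, -144.2]
force: [-0.1, -0.5, -0.3]
gripper_width: 69.6
gripper_force: 0.0
time_s: 17.13
ee_pos: [496.4, 112.0, 28.5]
ee_rot: [-179.9, 0.2, -144.2]
force: [-1.2, 0.6, 7.0]
gripper_width: 34.0
gripper_force: 5.0
```

```bash
python3 -m pendant '{"translation":[[0,0,-3],[0,0,-6],[0,0,-8],[0,0,-8],[0,0,-8],[0,0,-8],[0,0,-8],[0,0,0]],"roll":[0,0,0,0,0,0,0,0],"hand":[255,255,255,255,255,255,255,255]}' 5
python3 - <<'E'
from h import *
ims=[]
for c in ["wrist","scene","side"]:
    f=env.grab_frame(c); b=env.regions_of(f,"bush")
    if b:
        p=pts(f,b[0]["pixels"]); print(c,round(b[0]["score"],2),len(p),np.percentile(p,[3,50,97],axis=0).round().tolist())
        u,v=map(int,b[0]["rect"][:2])
    else: print(c,"none"); u,v=map(int,proj(f,[490,110,60]))
    d=35 if c!="wrist" else 90; u=min(max(u,d),640-d); v=min(max(v,d),480-d)
    ims.append(cv2.resize(f["frame"][v-d:v+d,u-d:u+d,::-1],(266,266)))
cv2.imwrite("pics/b2.png",np.hstack(ims)); s=env.state(); print(s["force"],s["ee_pos"])
E
```

```text
time_s: 17.8
ee_pos: [496.8, 111.9, 77.9]
ee_rot: [-179.9, 0.2, -144.2]
force: [0.5, -0.1, -3.1]
gripper_width: 34.3
gripper_force: 5.0
wrist 0.92 5752 [[474.0, 90.0, 40.0], [487.0, 105.0, 87.0], [506.0, 122.0, 91.0]]
scene 0.71 455 [[479.0, 95.0, 34.0], [499.0, 113.0, 76.0], [509.0, 129.0, 114.0]]
side 0.72 246 [[471.0, 67.0, 19.0], [493.0, 121.0, 53.0], [507.0, 133.0, 87.0]]
[ 0.10524026  0.21973074 -3.72081269] [494.95026084 111.52999613  75.44052542]
```

View pics/b2.png

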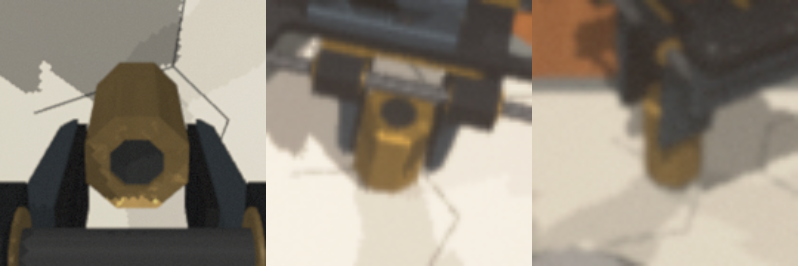

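```bash
cat > t.py <<'E'
from h import *
def mouth():
    f=env.grab_frame("wrist"); b=env.regions_of(f,"bush")[0]; p=pts(f,b["pixels"]); t=p[p[:,2]>np.percentile(p[:,2],97)-14]
    rng=np.random.default_rng(0); best=None
    for _ in range(400):
        a=t[rng.choice(len(t),3,0)]; n=np.cross(a[1]-a[0],a[2]-a[0]); l=np.linalg.norm(n)
        if l<50: continue
        n/=l; n*=np.sign(n[2]) or 1
        if n[2]<.5: continue
        i=abs((t-a[0])@n)<1
        if best is None or i.sum()>best.sum(): best=i
    q=t[best]; n=np.linalg.svd(q-q.mean(0),full_matrices=0)[2][2]; n*=np.sign(n[2])
    c=(q.min(0)+q.max(0))/2
    print("n",n.round(3),"tilt",np.degrees(np.arccos(n[2])).round(1),"dir",np.degrees(np.arctan2(n[1],n[0])).round(),"in",len(q),"centre",c.round(1),"span",(q.max(0)-q.min(0)).round(1)); s=env.state(); print("tcp",s["ee_pos"].round(1),"force",s["force"].round(1),"width",round(s["gripper_width"],1))
mouth()
E
python3 t.py
```

```text
n [0.042 0.033 0.999] tilt 3.1 dir 38.0 in 2413 centre [490.3 107.3  87.3] span [36.1 35.8  3.9]
tcp [495.1 111.6  75.5] force [ 0.1  0.1 -3.8] width 34.1
```

```bash
python3 -m pendant '{"translation":[[0,0,0],[0,0,0],[0,0,0],[0,0,-5],[0,0,-8],[0,0,-8],[0,0,-5],[0,0,0]],"roll":[0,0,0,0,0,0,0,0],"hand":[255,255,255,255,255,255,255,255]}' 35
python3 -m pendant '{"translation":[[0,0,0],[0,0,0],[0,0,0],[0,0,0],[0,0,0],[0,0,0],[0,0,0],[0,0,0]],"roll":[0.06,0.1,0.1,0.1,0.1,0.1,0.1,0.05],"hand":[255,255,255,255,255,255,255,255]}' 35
python3 t.py
```

```text
time_s: 18.87
ee_pos: [496.6, 111.9, 103.8]
ee_rot: [-179.9, 0.2, -144.2]
force: [0.8, 0.3, -3.7]
gripper_width: 33.4
gripper_force: 35.0
time_s: 19.53
ee_pos: [495.3, 111.6, 102.0]
ee_rot: [180.0, 0.0, 174.9]
force: [-0.2, -1.0, -3.2]
gripper_width: 33.0
gripper_force: 35.0
n [ 0.044 -0.004  0.999] tilt 2.5 dir -5.0 in 2392 centre [489.4 111.8 113.8] span [35.1 34.3  3.2]
tcp [495.3 111.6 102. ] force [-0.9  0.3 -3.4] width 33.5
```

```bash
python3 -m pendant '{"translation":[[-1,-15,0],[-2,-28,0],[-2.5,-36,0],[-2.5,-36,0],[-2.5,-36,0],[-2.5,-36,0],[-3,-36,0],[-2.5,-36,0]],"roll":[0,0,0,0,0,0,0,0],"hand":[255,255,255,255,255,255,255,255]}' 35
python3 -m pendant '{"translation":[[-2,-25,1.5],[-1,-10,1.3],[0,0,0],[0,0,0],[0,0,0],[0,0,0],[0,0,0],[0,0,0]],"roll":[0,0,0,0,0,0,0,0],"hand":[255,255,255,255,255,255,255,255]}' 35
python3 t.py
python3 - <<'E'
from h import *
ims=[]
for c in ["scene","side"]:
    f=env.grab_frame(c); u,v=map(int,proj(f,[510,-185,100])); ims.append(cv2.resize(f["frame"][max(v-80,0):v+80,u-100:u+100,::-1],(400,320)))
    r=env.regions_of(f,"lamp_fin")
    if r:
        p=pts(f,r[0]["pixels"]); t=p[(p[:,2]>66)&(p[:,2]<90)]
        if len(t)>5: print(c,"fin",len(t),np.percentile(t,[3,50,97],axis=0).round().tolist())
    for n in["spool","case","folder","weight","loupe"]:
        r=env.regions_of(f,n)
        if r: print(n,np.median(pts(f,r[0]["pixels"]),0).round())
cv2.imwrite("pics/end.png",np.hstack(ims))
E
```

```text
time_s: 20.3
ee_pos: [491.7, -149.7, 102.2]
ee_rot: [-180.0, 0.0, 175.2]
force: [0.1, 0.2, -3.7]
gripper_width: 33.3
gripper_force: 35.0
time_s: 20.97
ee_pos: [492.1, -182.2, 99.3]
ee_rot: [180.0, 0.0, 175.2]
force: [-0.0, -0.7, -3.9]
gripper_width: 33.7
gripper_force: 35.0
n [0.046 0.002 0.999] tilt 2.6 dir 2.0 in 2456 centre [ 485.9 -182.1  111.2] span [35.  34.1  3.4]
tcp [ 492.1 -182.5   99.3] force [ 0.4 -1.  -3.7] width 33.5
scene fin 146 [[529.0, -194.0, 67.0], [547.0, -188.0, 77.0], [632.0, -180.0, 89.0]]
spool [541. 248.  55.]
case [ 333. -299.   27.]
folder [382. -94.   4.]
weight [757.  29.  20.]
loupe [402. 252.  48.]
side fin 82 [[526.0, -192.0, 66.0], [543.0, -183.0, 77.0], [626.0, -176.0, 87.0]]
spool [534. 258.  55.]
case [ 353. -311.   28.]
folder [376. -90.   4.]
weight [751.  38.  20.]
loupe [394. 261.  46.]
```

View pics/end.png

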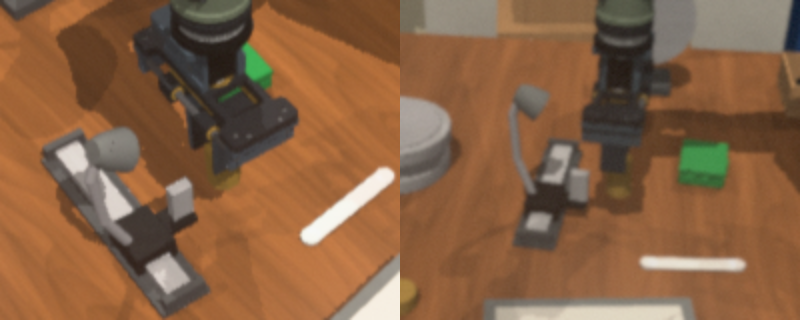

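```bash
python3 -c "from workcell import env; print(env.job_done())"
```

```text
the job is handed in; nothing more can be done
None
```

The job is handed in at about 21 s of the 54 s allowed: the lamp is at the stop and held against a 6 N backward pull, and the bush is held hole-up, about 3° off vertical. By my measurements the mouth is about 2 mm from the lamp's spot, and the other things look unmoved. The hand-in gave no verdict.

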